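# Swing the isolator to off and fit its lockout plate

### The arm

A 7-joint arm with a two-finger parallel gripper is mounted at the origin on a cart in front of the work surface, level with it; the furniture and walls round the work are solid. World frame = base frame: x ahead of the robot, y to its left, z up, the work surface at z = 0. Lengths are in m, angles in rad, forces in N, time in s.
With the tool pointing down it reaches from about 0.4 to 0.85 m from the base axis. Payload 10.4 kg.
Tool frame: the origin (TCP) lies midway between the tips of the shut fingers; the grasp point (between the pads) lies 19 mm behind it; z points along the fingers, y is the direction in which the jaws open and shut (so a half turn about z gives the same grasp; the last joint's range is limited). The gripper opens to 85 mm and grips with 20 to 120 N. Pads are 22 mm wide; open, the fingers measure 114 mm over their backs; the gripper's body (76 mm by 85 mm) begins 54 mm behind the grasp point. The pads swing forward as they close: fully open they stand 13 mm farther back than shut.
Start: joints at [-1.178, 0.332, -0.065, 1.46, 0.022, 1.35, -0.088], TCP at [0.252, 0.572, 0.231] pointing down, gripper open.
Joint ranges: [-2.6, 2.6], [-0.5, 2.12], [-1.47, 1.34], [0.16, 2.42], [-1.27, 4.41], [0.06, 2.06], [-2.6, 2.6]. Speed limits (rad/s): [2.22, 2.22, 2.79, 2.79, 3.14, 3.14, 3.14].

### API

Orientations are given as a unit quaternion [w, x, y, z].
In Python, from plant import bot gives the robot as it stands.
- The arm moves only by the tool step_arm, never from a script. Its argument "increments" is a list of rows, each an object with "slide": the shift along the tool's x, y, z in cm, a list of three; "roll": the turn about the tool's z in degrees. A call has exactly 5 rows; each row is the pose to reach, as a shift and turn from the pose commanded when the call began, along the tool's axes at that moment; what a row does not reach only later rows make up. A row lasts 1/8 s, in which the tool goes at most 62.5 mm and 10.7 degrees, less where a joint would pass 70% of its speed; a pose out of reach is approached as far as the arm can. A call with a gripper value outside its range is refused whole. "grip" is the closure, from 0 (fully open) to 1 (shut), set as the call begins (left out, the last holds). The fingers move at their own pace and stop on an object; the grip force is fixed at half the most. Time passes only in rows, so rows that repeat a pose let the fingers close, or fill a call up. It gives the time, the measured TCP pose, the force and the opening at its end, in the units of the state.
- bot.state(): the state, without advancing time (a new reading comes with each control period).
- bot.capture(name): name is "scene" or "top" or "wrist"; returns the picture (420x560x3 uint8, red, green, blue); there is no depth.
- bot.get_calibration(name): a dict with "mtx" (3x3 intrinsics, pixels), "k1" (the pictures are not rectified: a ray, as slopes to the right and down, at radius r is drawn at 1 + k1 r^2 times it, then the intrinsics apply), "extrinsics" (4x4, takes a point from camera to world coordinates); the wrist camera has in their place "T_tool_cam" (4x4, takes a point from camera to tool coordinates, whose origin is the TCP and whose axes are the flange's). Camera axes: x right, y up, looking along -z (the intrinsics and any distortion apply to the point x, -y, -z); pixel columns grow to the right and rows downward; lengths in m; the calibration is good to about 2 mm. A picture is of the moment at which its call begins: read the wrist's pose just before it. get_calibration takes no time and is no camera call.
- bot.job_done(): hands the job in, once; it reports no verdict.
Trained networks look in the newest picture that a camera, given by its name, has taken for a name from the list of things; names that differ only in an ending like _2 or _b are one class to them, and where a whole thing is asked for, a point or a joint stands for the part that bears it (a point fixed in the world has none). Each returns a list of dicts, best first, with "confidence" (0 to 1); they miss things now and then, are a little off and sometimes report something else, mostly with a low value. They report only what shows in the picture. A call takes as long as a camera call.
- bot.masks_of(camera, name): "region" (420x560 bool, what is visible of it) and "extent" ([left, top, right, bottom] in pixels, round what is visible of it).
The state is a dict: "time": time; "joint_positions": joint angles; "qd": joint speeds; "joint_torque": joint torques, N m; "tcp_pos": TCP position; "tcp_rot": TCP orientation; "ft_force": force on the tool from outside, world axes, zero at the start; "torque": the same for the moment, N m; "finger_gap": finger opening in m.
Only numpy, scipy, OpenCV 4.12 (cv2) and the standard library are available. Lean on these libraries where they do the work, as an engineer would, in place of code of your own. Each camera call takes 0.05 s, during which the arm holds its last target. There are 200 camera calls.

### The job

Make the isolator on the bench safe for work: swing its red handle back from on to off, stopping where the padlock hole in the handle's end lies right over the hole in the fixed steel ear. Then turn the blue lockout plate so that its three holes match the isolator's three studs and its tongue lies over the handle, slide it on until it sits flat on all three stud shoulders, and let go. Leave the other things on the bench where they are.

Things in the scene. Friction and masses are not known exactly. Their poses are not given: they have to be found in the camera images.
- isolator: Grey rotary isolator box lying on its back, fixed to the bench, 170 x 180 mm, top face at z 50 mm, turned up to 0.35 rad either way. Origin: on the vertical axis of the red handle's pivot, at bench level; z up; its own -x is the off direction, where the steel ear is. Three steel studs stand on it.
- handle (a joint): Angle of the red handle about the vertical pivot, rad. 0 = off: it points along the isolator's -x, its hole exactly over the ear's. Positive = towards on (counter-clockwise from above); starts at 0.85 to 1.2. It can travel past off to -0.25; nothing stops or clicks at off. Held by friction alone (0.2 N m, some 3 N at the grip), it stays where it is left.
- handle_grip (a point): Point to grip on the red handle bar: 68 mm from the pivot axis, z 80 mm; the point's -x points outwards along the bar. The bar is 14 mm wide, z 68 to 88 mm (18 mm clear above the box top), and runs radially from the red hub (22 mm radius, top at z 90 mm) out to 88 mm.
- handle_hole (a point): Centre of the 12 mm padlock hole in the flat steel tab at the handle's end (28 x 24 x 5 mm, top at z 73 mm), 100 mm from the pivot axis.
- ear_hole (a point): Centre, at the upper face (z 55 mm), of the 12 mm padlock hole in the fixed steel ear, 100 mm from the pivot axis along the isolator's -x. The ear is a flat strip 5 mm thick and 30 mm wide on the box top, reaching out to 118 mm from the axis.
- lockout_plate: Loose blue steel lockout plate, about 0.25 kg, standing on down-turned edges 16 mm high, -x (tongue) within 1.0 rad of the world's -x. Origin: level with the lower edges, at the point that comes onto the pivot axis. Plate z 16 to 21 mm, main part x -58 to 62, y +-55 mm; 12 mm holes at the studs' (x, y). Fitted, it has the isolator's x, y and yaw, origin at z 78 mm.
- plate_grip (a point): Point to grip on the plate's upright black handle: a fin 14 mm thick (along the plate's y), 44 mm long (along its x), centred 2 mm from the plate's origin away from the tongue, its top 66 mm and this point 54 mm above the plate's lower edges.
- tongue_hole (a point): Centre, at the upper face, of the 12 mm padlock hole in the plate's tongue, 100 mm from the plate's origin along its -x. The tongue is 34 mm wide and ends at x -118 mm. Two ribs under it (x -85 to -45 mm, 22 mm apart inside, 16 mm deep) straddle the handle bar when that is off.
- the_tape_measure: Bystander: yellow tape measure, 76 x 68 x 62 mm. To be left alone.
- the_pliers: Bystander: pliers with red grips, 100 x 175 x 12 mm. To be left alone.
- black_tape: Bystander: roll of black tape, 62 mm across, 19 mm high. To be left alone.
- stud0 (a point): Tip (z 110 mm) of a fixed steel stud of the isolator, at (x, y) = (4, -45) mm in the isolator's frame: a post 14 mm thick with a flat shoulder at z 94 mm, and above it an 8 mm pin with a cone-shaped tip.
- stud1 (a point): Tip (z 110 mm) of a fixed steel stud of the isolator, at (x, y) = (-35, 36) mm in the isolator's frame: a post 14 mm thick with a flat shoulder at z 94 mm, and above it an 8 mm pin with a cone-shaped tip.
- stud2 (a point): Tip (z 110 mm) of a fixed steel stud of the isolator, at (x, y) = (42, 15) mm in the isolator's frame: a post 14 mm thick with a flat shoulder at z 94 mm, and above it an 8 mm pin with a cone-shaped tip.

How it is judged:
On the way, in this order (a step that is already met when the one before it is completed fails the run):
1. the handle stands at off, its hole over the ear's hole, before the plate is on (value of joint handle between -0.04 and 0.04 rad and velocity of joint handle between -0.03 and 0.03 rad/s and horizontal distance between lockout_plate and isolator above 0.05 m), for 0.3 s.
2. the lockout plate sits flat on the three shoulders with its tongue over the handle (horizontal distance between lockout_plate and isolator below 0.005 m and horizontal distance between tongue_hole and ear_hole below 0.006 m and z of lockout_plate in the frame of isolator below 0.081 m), for 0.2 s.
At the end, for the whole second after the job is handed in: The handle is at off within 0.04 rad (its hole within 4.5 mm of the ear's), and the released lockout plate rests flat (within 0.04 rad, origin no more than 3 mm above its seated height) on the three shoulders, centred within 5 mm, its tongue hole within 6 mm of the ear's hole, all at rest (all of step 2 and value of joint handle between -0.04 and 0.04 rad and horizontal distance between handle_hole and ear_hole below 0.0045 m and angle between lockout_plate's own z axis and vertical below 0.04 rad and linear speed of lockout_plate below 0.02 m/s and contact force between each of lockout_plate, handle and the fingers below 0.1 N); the robot touches nothing.
It fails at once if a bystander is moved more than 30 mm (distance of any of the_tape_measure, the_pliers, black_tape from where it was at the start of the episode above 0.03 m).
It also fails if it takes over 61 s, if anything falls off the work surface, if the arm or the gripper's body presses on something with over 40 N, if the wrist force passes 120 N, or if a joint passes its speed limit or range.

## Working session

There is one attempt and no reset: what is moved stays moved. The work goes in short steps, Python scripts to look and compute and a tool call to move; the robot and the scene stay as the last step left them, time stands still between calls to the robot, and variables do not carry over. Pictures are saved under pics/ and viewed, about 8 in all and at most 12, crops included, and the job is handed in when it is done.

Besides the shell and the picture viewer there is one more tool, called after ">>>" by a JSON object that holds its "api" and its "payload". step_arm: Moves the arm, as the interface text tells. Its arguments: {"type":"object","properties":{"increments":{"type":"array"},"grip":{"type":"number"}},"required":["increments"]}

```bash
mkdir -p pics
cat > h.py <<'E'
import numpy as np, cv2
from scipy.spatial.transform import Rotation as R
from plant import bot
def pose(s=None):
    s=s or bot.state(); q=s["tcp_rot"]; T=np.eye(4); T[:3,:3]=R.from_quat([q[1],q[2],q[3],q[0]]).as_matrix(); T[:3,3]=s["tcp_pos"]; return T
def cam(name,T=None):
    c=bot.get_calibration(name); E=np.array(c["extrinsics"]) if "extrinsics" in c else (pose() if T is None else T)@np.array(c["T_tool_cam"])
    return np.array(c["mtx"]),c["k1"],E
def proj(C,P):
    K,k,E=C; p=(np.atleast_2d(P)-E[:3,3])@E[:3,:3]; a=np.c_[p[:,0],-p[:,1]]/-p[:,2:3]; a=a*(1+k*(a**2).sum(1,keepdims=True)); return a@K[:2,:2].T+K[:2,2]
def unproj(C,uv,z):
    K,k,E=C; d=(np.atleast_2d(uv)-K[:2,2])@np.linalg.inv(K[:2,:2]).T; a=d.copy()
    for _ in range(20): a=d/(1+k*(a**2).sum(1,keepdims=True))
    r=np.c_[a[:,0],-a[:,1],-np.ones(len(a))]@E[:3,:3].T; return E[:3,3]+r*((z-E[2,3])/r[:,2:3])
def snap(name,f):
    T=pose(); im=bot.capture(name); cv2.imwrite("pics/"+f+".png",im[:,:,::-1]); return im,cam(name,T)
E
python3 - <<'E'
from h import *
s=bot.state(); print(s["time"],s["tcp_pos"],s["tcp_rot"],s["finger_gap"])
a,C=snap("top","top0"); b,D=snap("scene","scene0")
print(C[2].round(3),D[2].round(3))
cv2.imwrite("pics/both.png",np.vstack([a,b])[:,:,::-1][:, :])
for n in ["isolator","handle","lockout_plate","the_tape_measure","the_pliers","black_tape"]:
    for m in bot.masks_of("top",n)[:2]:
        print(n,m["confidence"],m["extent"],unproj(C,[np.argwhere(m["region"])[:,::-1].mean(0)],.03).round(3))
E
```

```text
0.0 [0.25230192 0.57139281 0.23051789] [-1.33137809e-04  2.06415941e-01  9.78464074e-01 -7.04738571e-04] 0.08542380297023482
[[ 0.017  0.996 -0.091  0.521]
 [-1.     0.016 -0.016 -0.009]
 [-0.014  0.091  0.996  1.027]
 [ 0.     0.     0.     1.   ]] [[ 0.544  0.583 -0.604  0.081]
 [-0.839  0.393 -0.376 -0.317]
 [ 0.018  0.711  0.702  0.697]
 [ 0.     0.     0.     1.   ]]
isolator 0.92 [317.2, 199.6, 406.4, 290.5] [[ 0.545 -0.2    0.03 ]]
handle 0.78 [353.9, 235.8, 409.2, 268.0] [[ 0.533 -0.246  0.03 ]]
lockout_plate 0.6 [182.2, 207.3, 249.3, 269.5] [[0.549 0.164 0.03 ]]
the_tape_measure 0.83 [233.3, 140.0, 266.9, 162.7] [[0.786 0.09  0.03 ]]
the_pliers 0.69 [304.3, 126.5, 351.4, 187.5] [[ 0.775 -0.121  0.03 ]]
black_tape 0.59 [270.4, 284.2, 296.4, 308.7] [[ 0.408 -0.003  0.03 ]]
```

View pics/top0.png

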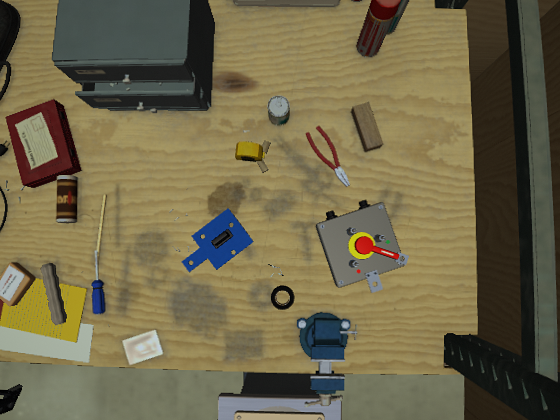

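View pics/scene0.png

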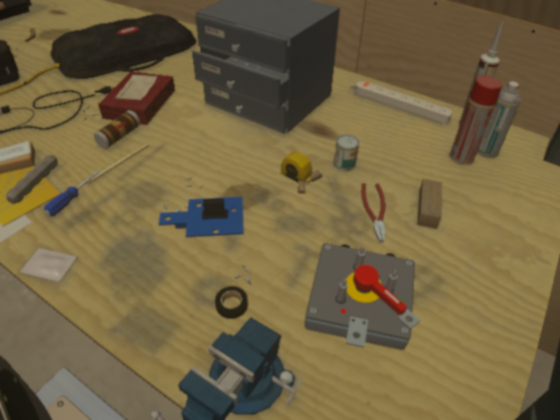

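The top view shows the isolator pivot at about (363,246), its ear at (375,281), the handle pointing right to (400,260), and the plate at about (225,238) with its tongue towards (188,265). The scene view agrees. A vise stands near (320,335) in the top view.

Run:
```python
from h import *
c=bot.get_calibration("wrist"); print(np.array(c["T_tool_cam"]).round(3),np.array(c["mtx"]).round(0),c["k1"])
C=cam("top")
for n,uv,z in [("hub",(364,246),.09),("ear",(375,281),.055),("hnd",(404,261),.073),("tong",(188,265),.02),("fin",(221,238),.066),("vise",(322,335),.1)]: print(n,unproj(C,[uv],z).round(3))
print(pose().round(3))
```

```text
[[ 0.     0.962  0.273  0.07 ]
 [ 1.    -0.    -0.001 -0.   ]
 [-0.001  0.273 -0.962 -0.143]
 [ 0.     0.     0.     1.   ]] [[325.   0. 281.]
 [  0. 325. 205.]
 [  0.   0.   1.]] 0.020814841019824514
hub [[ 0.541 -0.198  0.09 ]]
ear [[ 0.456 -0.233  0.055]]
hnd [[ 0.506 -0.3    0.073]]
tong [[0.486 0.242 0.02 ]]
fin [[0.556 0.151 0.066]]
vise [[ 0.331 -0.098  0.1  ]]
[[-0.915  0.404 -0.     0.252]
 [ 0.404  0.915 -0.     0.572]
 [ 0.    -0.    -1.     0.231]
 [ 0.     0.     0.     1.   ]]
```

>>> {"api": "step_arm", "payload": {"increments": [{"slide":[-5.2,-3.1,0],"roll":10},{"slide":[-10.4,-6.2,0],"roll":20},{"slide":[-15.6,-9.3,0],"roll":30},{"slide":[-20.8,-12.4,0],"roll":40},{"slide":[-26,-15.5,0],"roll":50}]}}

```text
time: 1.02
tcp_pos: [0.4286, 0.3232, 0.2316]
tcp_rot: [-0.0, 0.603, 0.798, 0.0]
ft_force: [0.3, -1.2, -0.1]
finger_gap: 0.0854
```

>>> {"api": "step_arm", "payload": {"increments": [{"slide":[-5,1.9,0]},{"slide":[-10,3.8,0]},{"slide":[-15,5.6,0]},{"slide":[-18.4,6.9,0]},{"slide":[-18.4,6.9,0]}]}}

```text
invalid input
```

Run:
```python
from h import *
im,C=snap("wrist","w1"); np.save("w1T.npy",C[2]); print(pose()[:3,3], bot.state()["joint_positions"])
m=bot.masks_of("wrist","lockout_plate"); print([(x["confidence"],x["extent"]) for x in m])
```

```text
[0.43415976 0.3151184  0.23185262] [-0.90267156  0.13162776  0.20584007  1.70752458 -0.02417604  1.30461984
 -0.43440148]
[(0.94, [284.5, 241.9, 394.0, 370.9])]
```

View pics/w1.png

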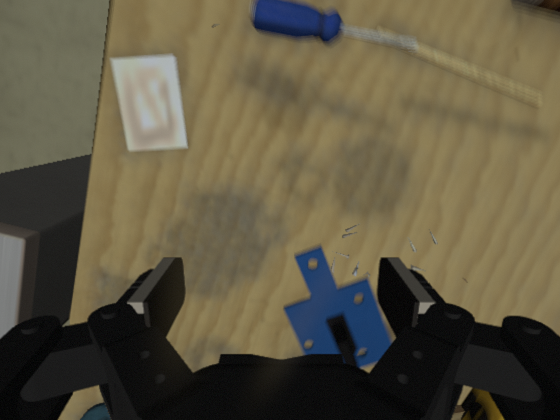

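```bash
cat >> h.py <<'E'
def fit2(model,meas):
    # 2D rigid fit model->meas: x,y,yaw,rms
    m=np.array(model,float);w=np.array(meas,float)[:,:2];a=m-m.mean(0);b=w-w.mean(0)
    th=np.arctan2((a[:,0]*b[:,1]-a[:,1]*b[:,0]).sum(),(a*b).sum());c,s=np.cos(th),np.sin(th);Rm=np.array([[c,-s],[s,c]])
    t=w.mean(0)-Rm@m.mean(0); return t,th,(m@Rm.T+t-w)*1000
ST=np.array([[.004,-.045],[-.035,.036],[.042,.015]])
E
python3 - <<'E'
from h import *
c=bot.get_calibration("wrist"); C=(np.array(c["mtx"]),c["k1"],np.load("w1T.npy"))
w=unproj(C,[(312,264),(308,343),(357,298),(362,352)],.021)
print(w.round(4)); print(fit2(np.vstack([[-.1,0],ST]),w))
E
```

```text
[[0.4927 0.2335 0.021 ]
 [0.5207 0.1265 0.021 ]
 [0.5593 0.2051 0.021 ]
 [0.5915 0.1328 0.021 ]]
(array([0.55363682, 0.15606461]), np.float64(-0.903145337302996), array([[-0.93596331,  1.08783316],
       [ 0.11454762, -1.46229277],
       [ 0.92091994,  0.76012524],
       [-0.09950425, -0.38566564]]))
```

>>> {"api": "step_arm", "payload": {"increments": [{"slide":[-6,1.2,0],"roll":7},{"slide":[-12,2.4,0],"roll":14},{"slide":[-18,3.6,0],"roll":21},{"slide":[-24,4.8,0],"roll":28},{"slide":[-30,6,0],"roll":35}]}}

```text
time: 1.75
tcp_pos: [0.5696, 0.0521, 0.2316]
tcp_rot: [-0.0, 0.814, 0.581, 0.0]
ft_force: [0.1, 1.5, -0.2]
finger_gap: 0.0852
```

>>> {"api": "step_arm", "payload": {"increments": [{"slide":[-6,0.8,-0.5],"roll":0},{"slide":[-12,1.6,-1],"roll":0},{"slide":[-18,2.4,-2],"roll":0},{"slide":[-24,3.2,-3],"roll":0},{"slide":[-30,4,-3],"roll":0}]}}

```text
time: 2.38
tcp_pos: [0.5099, -0.2449, 0.2623]
tcp_rot: [0.001, 0.813, 0.582, 0.001]
ft_force: [1.2, -0.1, -0.8]
finger_gap: 0.0856
```

>>> {"api": "step_arm", "payload": {"increments": [{"slide":[-1,0,0],"roll":0},{"slide":[-1,0,0],"roll":0},{"slide":[-1,0,0],"roll":0},{"slide":[-1,0,0],"roll":0},{"slide":[-1,0,0],"roll":0}]}}

```text
time: 3.0
tcp_pos: [0.5071, -0.2519, 0.2613]
tcp_rot: [-0.0, 0.813, 0.583, 0.0]
ft_force: [0.3, 1.1, 0.0]
finger_gap: 0.0851
```

Run:
```python
from h import *
im,C=snap("wrist","w2"); np.save("w2T.npy",C[2]); print(pose().round(4), bot.state()["joint_positions"])
```

```text
[[ 3.216e-01  9.469e-01  1.000e-04  5.070e-01]
 [ 9.469e-01 -3.216e-01  2.000e-04 -2.521e-01]
 [ 2.000e-04  0.000e+00 -1.000e+00  2.613e-01]
 [ 0.000e+00  0.000e+00  0.000e+00  1.000e+00]] [-0.20894684  0.20821661  0.68999333  1.60779722 -0.13479182  1.3740283
  0.16939261]
```

View pics/w2.png

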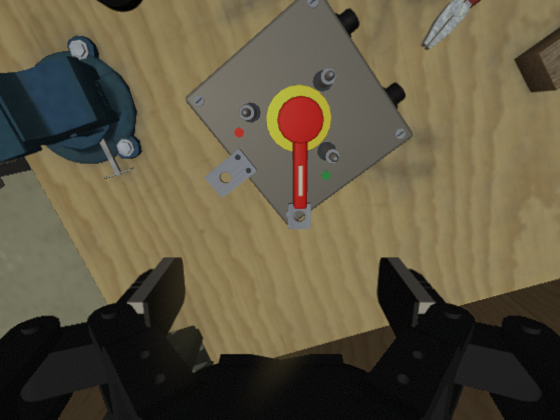

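The wrist view shows the whole isolator: ear hole at about (225,178), hub (300,120), tab hole (299,216), and studs near (249,112), (327,77) and (331,154). I'll zoom in for the stud tips.

Run:
```python
from h import *
im=cv2.imread("pics/w2.png")[55:235,190:350]; cv2.imwrite("pics/w2c.png",cv2.resize(im,None,fx=3.3,fy=3.3,interpolation=cv2.INTER_CUBIC))
```

```text
(no output)
```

View pics/w2c.png

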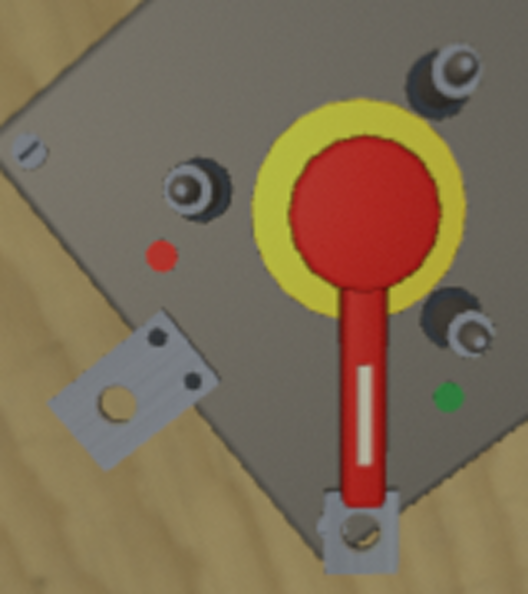

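Run:
```python
from h import *
c=bot.get_calibration("wrist"); C=(np.array(c["mtx"]),c["k1"],np.load("w2T.npy"))
f=lambda l:[(a/3.3+190,b/3.3+55) for a,b in l]
tips=unproj(C,f([(477,337),(182,188),(462,65)]),.11); sh=unproj(C,f([(470,333),(187,190),(456,72)]),.094)
ear=unproj(C,f([(118,404)]),.055); hub=unproj(C,f([(365,214)]),.09); hh=unproj(C,f([(361,531)]),.073)
for t in (tips,sh): print(fit2(np.vstack([ST,[-.1,0],[0,0]]),np.vstack([t,ear,hub])))
t,th,_=fit2(np.vstack([ST,ST,[-.1,0],[0,0]]),np.vstack([tips,sh,ear,hub]))
d=(hh[0,:2]-t); print(t,th,hub,ear,hh,np.hypot(*d)); a=np.arctan2(d[1],d[0])-np.pi-th; print("handle",(a+np.pi)%(2*np.pi)-np.pi)
ang=np.arctan2(d[1],d[0]); g=t+.068*np.array([np.cos(ang),np.sin(ang)]); print("grip",g,np.degrees(ang))
o=t-.068*np.array([np.cos(th),np.sin(th)]);print("off grip",o)
T=pose();print(T[:3,:3].T@(np.r_[g,.08-.019]-T[:3,3])*100)
```

```text
(array([ 0.54401701, -0.19796637]), np.float64(0.33935453825524325), array([[ 0.42118956, -0.8437731 ],
       [-0.58584952,  0.01694015],
       [ 0.80414415,  0.6068375 ],
       [-0.43562542, -0.02464988],
       [-0.20385878,  0.24464534]]))
(array([ 0.54411215, -0.19838031]), np.float64(0.33630101482376684), array([[ 0.16248335, -0.21933714],
       [ 0.04402771,  0.12957472],
       [ 0.34389571,  0.40955605],
       [-0.44168944, -0.15049805],
       [-0.10871734, -0.16929558]]))
[ 0.5439907  -0.19818212] 0.33756600268320375 [[ 0.54422087 -0.19821102  0.09      ]] [[ 0.45015566 -0.23122957  0.055     ]] [[ 0.5135672  -0.29307944  0.073     ]] 0.09965485680512146
handle 0.9229887521540947
grip [ 0.52323107 -0.26293579] -107.7755327026746
off grip [ 0.47982837 -0.22070313]
[-0.5036231   1.88319468 20.02784125]
```

>>> {"api": "step_arm", "payload": {"increments": [{"slide":[-0.5,1.9,4],"roll":-1},{"slide":[-0.5,1.9,8.5],"roll":-1},{"slide":[-0.5,1.9,13],"roll":-1},{"slide":[-0.5,1.9,16.5],"roll":-1},{"slide":[-0.5,1.9,18],"roll":-1}]}}

```text
time: 3.68
tcp_pos: [0.5223, -0.263, 0.0795]
tcp_rot: [-0.001, 0.808, 0.589, -0.001]
ft_force: [1.2, -0.3, 1.0]
finger_gap: 0.0855
```

>>> {"api": "step_arm", "payload": {"increments": [{"slide":[0,0,0.9],"roll":0},{"slide":[0,0,1.7],"roll":0},{"slide":[0,0,1.7],"roll":0},{"slide":[0,0,1.7],"roll":0},{"slide":[0,0,1.7],"roll":0}]}}

```text
time: 4.3
tcp_pos: [0.5234, -0.2637, 0.0649]
tcp_rot: [0.0, 0.808, 0.589, 0.0]
ft_force: [0.6, -0.3, -0.6]
finger_gap: 0.0857
```

>>> {"api": "step_arm", "payload": {"increments": [{"slide":[0,0,0],"roll":0},{"slide":[0,0,0],"roll":0},{"slide":[0,0,0],"roll":0},{"slide":[0,0,0],"roll":0},{"slide":[0,0,0],"roll":0}], "grip": 1}}

```text
time: 4.92
tcp_pos: [0.5233, -0.2637, 0.0644]
tcp_rot: [0.0, 0.808, 0.589, 0.0]
ft_force: [1.8, -0.1, 1.0]
finger_gap: 0.0125
```

```bash
cat > arc.py <<'E'
from h import *
import sys
# rows of an arc about the pivot from measured pose by total CW angle
t=np.array([.5440,-.1982]); tot=np.radians(float(sys.argv[1])); n=int(sys.argv[2])
s=bot.state();T=pose(s); print(s["time"],s["finger_gap"],s["ft_force"],T[:3,3].round(4),np.degrees(np.arctan2(T[1,0],T[0,0])))
d=T[:2,3]-t; print("handle est",np.arctan2(d[1],d[0])-np.pi-.3376+2*np.pi, np.hypot(*d))
for k in range(1,n+1):
    a=-tot*k/n; c,q=np.cos(a),np.sin(a); p=np.array([[c,-q],[q,c]])@d+t
    print((T[:3,:3].T@np.r_[p-T[:2,3],0]*100)[:2].round(2), np.degrees(-a).round(1))
E
python3 arc.py 26.5 5
```

```text
4.925 0.012517751598492277 [ 1.77021922 -0.06467368  1.02070002] [ 0.5233 -0.2637  0.0644] 72.16440244919642
handle est 0.9273583240409815 0.06872272245678049
[ 0.03 -0.63] 5.3
[ 0.11 -1.26] 10.6
[ 0.25 -1.88] 15.9
[ 0.45 -2.49] 21.2
[ 0.71 -3.07] 26.5
```

>>> {"api": "step_arm", "payload": {"increments": [{"slide":[0.03,-0.63,0],"roll":5.3},{"slide":[0.11,-1.26,0],"roll":10.6},{"slide":[0.25,-1.88,0],"roll":15.9},{"slide":[0.45,-2.49,0],"roll":21.2},{"slide":[0.71,-3.07,0],"roll":26.5}]}}

```text
time: 5.55
tcp_pos: [0.4966, -0.2474, 0.0644]
tcp_rot: [0.0, 0.922, 0.387, 0.001]
ft_force: [4.5, -1.1, -1.8]
finger_gap: 0.0126
```

>>> {"api": "step_arm", "payload": {"increments": [{"slide":[0.03,-0.63,0],"roll":5.3},{"slide":[0.11,-1.26,0],"roll":10.6},{"slide":[0.25,-1.88,0],"roll":15.9},{"slide":[0.45,-2.49,0],"roll":21.2},{"slide":[0.71,-3.07,0],"roll":26.5}]}}

```text
time: 6.18
tcp_pos: [0.4799, -0.2209, 0.0645]
tcp_rot: [0.001, 0.986, 0.165, 0.001]
ft_force: [6.6, -1.4, -4.9]
finger_gap: 0.0127
```

>>> {"api": "step_arm", "payload": {"increments": [{"slide":[0,0,0],"roll":0},{"slide":[0,0,0],"roll":0},{"slide":[0,0,0],"roll":0},{"slide":[0,0,0],"roll":0},{"slide":[0,0,0],"roll":0}]}}

```text
time: 6.8
tcp_pos: [0.4799, -0.2209, 0.0645]
tcp_rot: [0.0, 0.986, 0.168, 0.001]
ft_force: [4.9, 0.1, -2.8]
finger_gap: 0.0127
```

```bash
python3 arc.py 1 1
```

```text
6.8 0.012686982712305329 [ 4.92708625  0.10789395 -2.84854348] [ 0.4799 -0.2209  0.0645] 19.318703301740165
handle est 0.0026311108471306355 0.0679794427939398
[ 0.   -0.12] 1.0
```

>>> {"api": "step_arm", "payload": {"increments": [{"slide":[0,0,0],"roll":0},{"slide":[0,0,0],"roll":0},{"slide":[0,0,0],"roll":0},{"slide":[0,0,0],"roll":0},{"slide":[0,0,0],"roll":0}], "grip": 0}}

```text
time: 7.42
tcp_pos: [0.479, -0.221, 0.0643]
tcp_rot: [-0.0, 0.986, 0.167, 0.0]
ft_force: [-0.7, -0.6, 1.0]
finger_gap: 0.0856
```

>>> {"api": "step_arm", "payload": {"increments": [{"slide":[0,0,-3],"roll":0},{"slide":[0,0,-8],"roll":0},{"slide":[0,0,-13],"roll":0},{"slide":[-2,0,-18],"roll":0},{"slide":[-3,0,-20],"roll":0}]}}

```text
time: 8.05
tcp_pos: [0.4506, -0.232, 0.2669]
tcp_rot: [0.0, 0.986, 0.166, 0.002]
ft_force: [0.5, 0.7, -0.5]
finger_gap: 0.0855
```

>>> {"api": "step_arm", "payload": {"increments": [{"slide":[0,0,0],"roll":0},{"slide":[0,0,0],"roll":0},{"slide":[0,0,0],"roll":0},{"slide":[0,0,0],"roll":0},{"slide":[0,0,0],"roll":0}]}}

```text
time: 8.68
tcp_pos: [0.4507, -0.2308, 0.2639]
tcp_rot: [0.0, 0.986, 0.167, -0.0]
ft_force: [-0.5, -0.3, -0.3]
finger_gap: 0.0853
```

Run:
```python
from h import *
im,C=snap("wrist","w3"); np.save("w3T.npy",C[2]); print(pose().round(4), bot.state()["joint_positions"])
uv=proj(C,[[.5440,-.1982,.09]])[0]; print(uv); x,y=np.clip((uv-[90,60]).astype(int),0,None); print(x,y)
cv2.imwrite("pics/w3c.png",cv2.resize(im[y:y+190,x:x+190,::-1],None,fx=3,fy=3,interpolation=cv2.INTER_CUBIC))
```

```text
[[ 9.445e-01  3.285e-01 -5.000e-04  4.507e-01]
 [ 3.285e-01 -9.445e-01 -1.000e-04 -2.308e-01]
 [-5.000e-04 -0.000e+00 -1.000e+00  2.640e-01]
 [ 0.000e+00  0.000e+00  0.000e+00  1.000e+00]] [-0.55285283  0.03187048  0.97292452  1.75851627 -0.02656224  1.3656017
 -0.8108646 ]
[281.38131949  77.53896076]
191 17
```

View pics/w3c.png

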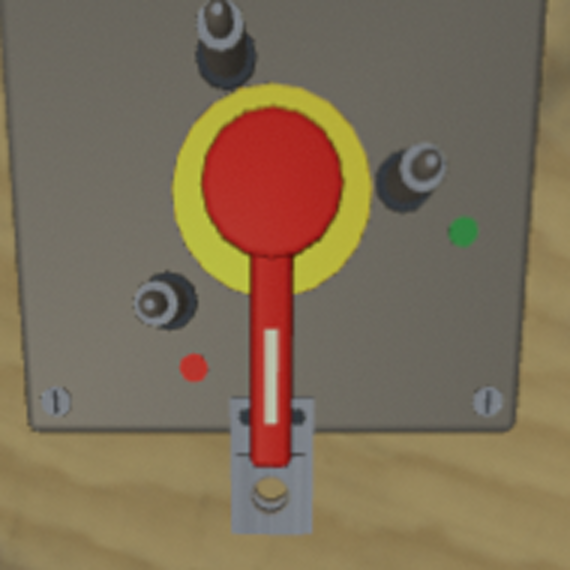

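>>> {"api": "step_arm", "payload": {"increments": [{"slide":[4,-4.4,0],"roll":-10.5},{"slide":[8,-8.8,0],"roll":-21},{"slide":[12,-13.2,0],"roll":-31.5},{"slide":[16,-17.6,0],"roll":-42},{"slide":[20,-22,0],"roll":-52.5}]}}

```text
time: 9.35
tcp_pos: [0.568, 0.0447, 0.2643]
tcp_rot: [-0.0, 0.809, 0.588, 0.0]
ft_force: [0.8, -0.3, 0.1]
finger_gap: 0.0851
```

```bash
cat > goto.py <<'E'
from h import *
import sys
x,y,z,a=map(float,sys.argv[1:5]) # target TCP and tool-x angle deg
s=bot.state();T=pose(s); cur=np.degrees(np.arctan2(T[1,0],T[0,0]))
print(s["time"],s["finger_gap"].__round__(4),np.round(s["ft_force"],1),T[:3,3].round(4),round(cur,2),np.round(s["joint_positions"],2))
print("slide",(T[:3,:3].T@(np.array([x,y,z])-T[:3,3])*100).round(2),"roll",round(-((a-cur+180)%360-180),2))
E
python3 - <<'E'
from h import *
c=bot.get_calibration("wrist"); C=(np.array(c["mtx"]),c["k1"],np.load("w3T.npy"))
f=lambda l:[(a/3+191,b/3+17) for a,b in l]
tips=unproj(C,f([(427,162),(152,302),(219,10)]),.11); sh=unproj(C,f([(422,167),(157,302),(220,22)]),.094); hub=unproj(C,f([(272,180)]),.09); hh=unproj(C,f([(270,490)]),.073)
t,th,r=fit2(np.vstack([ST,ST,[0,0]]),np.vstack([tips,sh,hub])); print(t,th,r)
for q in (t,np.array([.5440,-.1982])):
  d=hh[0,:2]-q; print(np.hypot(*d),"handle",(np.arctan2(d[1],d[0])-th)%(2*np.pi)-np.pi)
E
python3 goto.py .592 .107 .264 128.3
```

```text
[ 0.5439256 -0.1985234] 0.33305662378760836 [[ 0.91979043 -1.08996457]
 [-0.55737044  0.67207583]
 [ 0.37813649  0.62135354]
 [ 0.22953995 -0.31233058]
 [-0.18694325  0.4559979 ]
 [-0.19352505 -0.11851589]
 [-0.58962813 -0.22861624]]
0.09843555327407207 handle -0.003987224734840034
0.09861087628428353 handle -0.0011274364328301978
9.35 0.0851 [ 0.8 -0.3  0.1] [0.568  0.0447 0.2643] 72.04 [-0.76  0.22  0.71  1.6  -0.15  1.38 -0.35]
slide [6.67 0.36 0.03] roll -56.26
```

The handle reads off to within about 0.005 rad. Next I move to view the plate.

>>> {"api": "step_arm", "payload": {"increments": [{"slide":[1.5,0.1,0],"roll":-10.6},{"slide":[3,0.2,0],"roll":-21.2},{"slide":[4.5,0.3,0],"roll":-31.8},{"slide":[6,0.4,0],"roll":-42.4},{"slide":[6.7,0.4,0],"roll":-53}]}}

```text
time: 9.98
tcp_pos: [0.5923, 0.1061, 0.2638]
tcp_rot: [-0.0, 0.461, 0.887, -0.0]
ft_force: [-0.0, -0.7, 1.4]
finger_gap: 0.0853
```

>>> {"api": "step_arm", "payload": {"increments": [{"slide":[0,0,1],"roll":-3.3},{"slide":[0,0,2],"roll":-3.3},{"slide":[0,0,2],"roll":-3.3},{"slide":[0,0,2],"roll":-3.3},{"slide":[0,0,2],"roll":-3.3}]}}

```text
time: 10.6
tcp_pos: [0.5924, 0.105, 0.2447]
tcp_rot: [0.0, 0.439, 0.899, 0.0]
ft_force: [-0.1, -0.2, -0.1]
finger_gap: 0.0851
```

```bash
python3 goto.py .5548 .1545 .035 128.3
python3 - <<'E'
from h import *
im,C=snap("wrist","w4"); np.save("w4T.npy",C[2])
uv=proj(C,[[.5536,.1561,.021]])[0]; print(uv); x,y=np.clip((uv-[90,130]).astype(int),0,None); print(x,y)
cv2.imwrite("pics/w4c.png",cv2.resize(im[y:y+200,x:x+200,::-1],None,fx=3,fy=3,interpolation=cv2.INTER_CUBIC))
E
```

```text
10.6 0.0851 [-0.1 -0.2 -0.1] [0.5924 0.105  0.2447] 127.95 [-0.69  0.29  0.55  1.53 -0.15  1.36  0.53]
slide [ 6.22  0.07 20.97] roll -0.35
[281.3546355  117.79545457]
191 0
```

View pics/w4c.png

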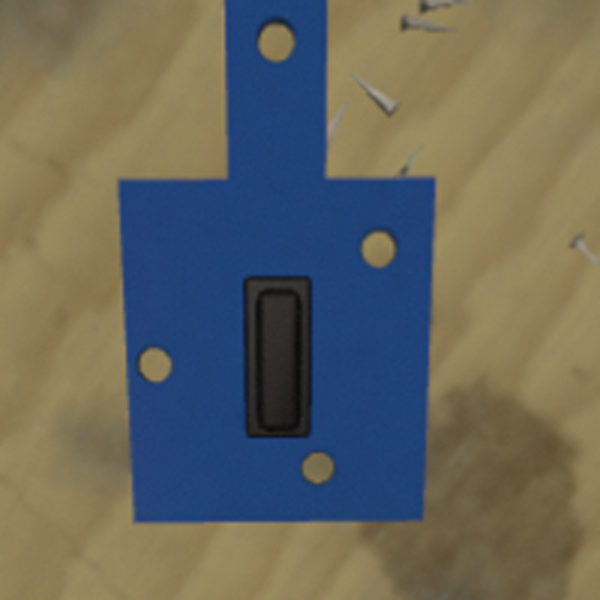

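The crop shows the plate square on, with the tongue hole at (276,42), plate holes at (155,365), (379,248) and (318,467), and the fin upright at about (279,355).

Run:
```python
from h import *
c=bot.get_calibration("wrist"); C=(np.array(c["mtx"]),c["k1"],np.load("w4T.npy"))
w=unproj(C,[(a/3+191,b/3) for a,b in [(276,42),(155,365),(379,248),(318,467)]],.021)
t,th,r=fit2(np.vstack([[-.1,0],ST]),w);print(t,th,np.degrees(th)+180,r)
g=t+.002*np.array([np.cos(th),np.sin(th)]);print(g)
import os; os.system(f"python3 goto.py {g[0]} {g[1]} .035 {np.degrees(th)+180}")
```

```text
10.65 0.0852 [ 0.3  0.1 -0.4] [0.5924 0.105  0.2447] 127.96 [-0.69  0.29  0.55  1.53 -0.15  1.36  0.53]
slide [ 6.24  0.32 20.97] roll -0.55
[0.55533415 0.15785671] -0.8986632876873701 128.51038641216277 [[-0.4029127   0.41153673]
 [-0.22367374 -0.18205661]
 [ 0.13972005  0.02199963]
 [ 0.48686639 -0.25147975]]
[0.55657946 0.15629172]
```

>>> {"api": "step_arm", "payload": {"increments": [{"slide":[3,0.3,4],"roll":-0.5},{"slide":[5,0.3,8.5],"roll":-0.5},{"slide":[6.2,0.3,12.5],"roll":-0.5},{"slide":[6.2,0.3,16.5],"roll":-0.5},{"slide":[6.2,0.3,18],"roll":-0.5}]}}

```text
time: 11.28
tcp_pos: [0.5553, 0.1555, 0.0625]
tcp_rot: [-0.001, 0.435, 0.901, -0.001]
ft_force: [-1.3, -0.3, -0.1]
finger_gap: 0.0855
```

>>> {"api": "step_arm", "payload": {"increments": [{"slide":[0,0,1],"roll":0},{"slide":[0,0,2],"roll":0},{"slide":[0,0,2.9],"roll":0},{"slide":[0,0,2.9],"roll":0},{"slide":[0,0,2.9],"roll":0}]}}

```text
time: 11.9
tcp_pos: [0.5567, 0.1558, 0.0357]
tcp_rot: [0.0, 0.435, 0.901, 0.0]
ft_force: [0.5, -0.0, -0.2]
finger_gap: 0.0853
```

>>> {"api": "step_arm", "payload": {"increments": [{"slide":[0,0,0],"roll":0},{"slide":[0,0,0],"roll":0},{"slide":[0,0,0],"roll":0},{"slide":[0,0,0],"roll":0},{"slide":[0,0,0],"roll":0}], "grip": 1}}

```text
time: 12.52
tcp_pos: [0.5567, 0.1559, 0.0355]
tcp_rot: [0.0, 0.435, 0.901, 0.0]
ft_force: [1.1, 0.3, 1.2]
finger_gap: 0.0129
```

>>> {"api": "step_arm", "payload": {"increments": [{"slide":[0,0,-2],"roll":0},{"slide":[0,0,-5],"roll":0},{"slide":[0,0,-10],"roll":0},{"slide":[0,0,-15],"roll":-3},{"slide":[0,0,-19],"roll":-8}]}}

```text
time: 13.15
tcp_pos: [0.5564, 0.1553, 0.2286]
tcp_rot: [0.001, 0.37, 0.929, 0.001]
ft_force: [0.1, 0.8, -3.3]
finger_gap: 0.0133
```

```bash
python3 goto.py .5459 -.1976 .25 199.3
```

```text
13.15 0.0133 [ 0.1  0.8 -3.3] [0.5564 0.1553 0.2286] 136.58 [-0.77  0.24  0.5   1.62 -0.12  1.31  0.56]
slide [-23.5  -26.35  -2.17] roll -62.72
```

>>> {"api": "step_arm", "payload": {"increments": [{"slide":[-3,-3.4,0],"roll":-8},{"slide":[-7,-7.8,0],"roll":-17},{"slide":[-11,-12.3,0],"roll":-26},{"slide":[-15,-16.8,0],"roll":-35},{"slide":[-19,-21.3,0],"roll":-44}]}}

```text
time: 13.78
tcp_pos: [0.5469, -0.1308, 0.2265]
tcp_rot: [0.0, -0.005, 1.0, 0.0]
ft_force: [0.8, 0.5, -3.0]
finger_gap: 0.0132
```

```bash
python3 goto.py .5459 -.1976 .235 199.3
```

```text
13.775 0.0132 [ 0.8  0.5 -3. ] [ 0.5469 -0.1308  0.2265] -179.38 [-0.37  0.21  0.6   1.67 -0.12  1.3   1.84]
slide [ 0.17 -6.68 -0.86] roll -18.68
```

>>> {"api": "step_arm", "payload": {"increments": [{"slide":[0,-2,0],"roll":-5},{"slide":[0.1,-4,0],"roll":-10},{"slide":[0.2,-5.8,0],"roll":-15},{"slide":[0.2,-6.7,0],"roll":-18.7},{"slide":[0.2,-6.7,0],"roll":-18.7}]}}

```text
time: 14.4
tcp_pos: [0.5454, -0.1967, 0.2261]
tcp_rot: [0.0, -0.164, 0.986, -0.0]
ft_force: [0.4, 1.3, -2.9]
finger_gap: 0.0132
```

>>> {"api": "step_arm", "payload": {"increments": [{"slide":[0,0,0],"roll":0},{"slide":[0,0,0],"roll":0},{"slide":[0,0,0],"roll":0},{"slide":[0,0,0],"roll":0},{"slide":[0,0,0],"roll":0}]}}

```text
time: 15.02
tcp_pos: [0.546, -0.1956, 0.2252]
tcp_rot: [-0.0, -0.165, 0.986, 0.0]
ft_force: [-0.1, -0.5, -3.7]
finger_gap: 0.0129
```

```bash
python3 goto.py .5459 -.1976 .235 199.3;  python3 - <<'E'
from h import *
im,C=snap("wrist","w5"); np.save("w5T.npy",C[2])
cv2.imwrite("pics/w5b.png",cv2.resize(im[:330,130:430,::-1],None,fx=1.8,fy=1.8,interpolation=cv2.INTER_CUBIC))
E
```

```text
15.025 0.0129 [-0.1 -0.5 -3.7] [ 0.546  -0.1956  0.2252] -160.95 [-0.23  0.26  0.6   1.62 -0.15  1.31  2.29]
slide [ 0.07 -0.18 -0.98] roll -0.25
```

View pics/w5b.png

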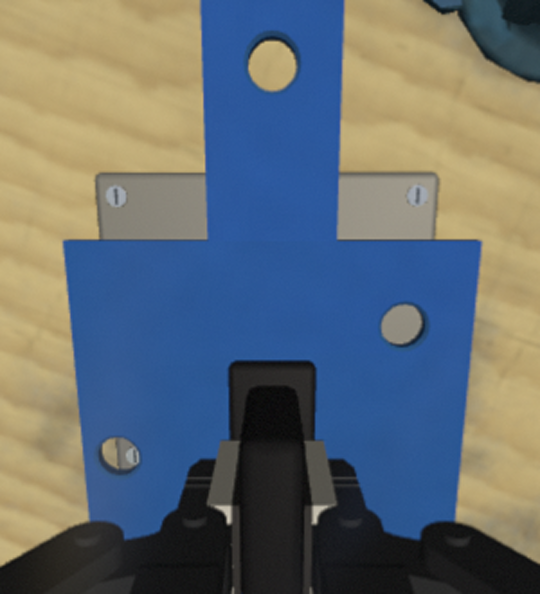

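Run:
```python
from h import *
c=bot.get_calibration("wrist"); C=(np.array(c["mtx"]),c["k1"],np.load("w5T.npy"))
uv=[(a/1.8+130,b/1.8) for a,b in [(273,61.5),(119.5,454),(403,324)]]
M=np.vstack([[-.1,0],ST[:2]])
for z in (.2087,.2107,.2127):
  w=unproj(C,uv,z); t,th,r=fit2(M,w);print(z,t,th,abs(r).max())
  print(np.linalg.norm(w[0]-w[1]),np.linalg.norm(w[0]-w[2]),np.linalg.norm(w[1]-w[2]))
print([np.linalg.norm(M[i]-M[j]) for i,j in((0,1),(0,2),(1,2))])
T=pose(); e=np.array([.5440,-.1983])
w=unproj(C,uv,.2107); t,th,r=fit2(M,w); dy=.3365-th
# rotate about TCP by dy then translate
d=t-T[:2,3]; cq,sq=np.cos(dy),np.sin(dy); t2=T[:2,3]+np.array([[cq,-sq],[sq,cq]])@d
print("slide",(T[:3,:3].T@np.r_[e-t2,0]*100).round(2),"roll",-np.degrees(dy))
```

```text
0.2087 [ 0.54336695 -0.19551836] 0.33222414396698624 0.31894844319685367
0.11386564245582893 0.07477663142086523 0.0901545288845184
0.2107 [ 0.54307406 -0.19558852] 0.332224143966986 0.505143706008182
0.1124368861610398 0.07383835381103113 0.08902329344010003
0.2127 [ 0.54278117 -0.19565868] 0.3322241439669863 1.2453781739470982
0.11100812986625073 0.07290007620119696 0.0878920579956817
[np.float64(0.11331813623599711), np.float64(0.07430343195303969), np.float64(0.08989994438263017)]
slide [ 0.   -0.29 -0.  ] roll -0.24498850449725315
```

>>> {"api": "step_arm", "payload": {"increments": [{"slide":[0,-0.27,2],"roll":-0.3},{"slide":[0,-0.27,4],"roll":-0.3},{"slide":[0,-0.27,6.5],"roll":-0.3},{"slide":[0,-0.27,8.5],"roll":-0.3},{"slide":[0,-0.27,9],"roll":-0.3}]}}

```text
time: 15.7
tcp_pos: [0.5462, -0.198, 0.1341]
tcp_rot: [-0.001, -0.168, 0.986, 0.0]
ft_force: [-0.1, -0.5, -2.3]
finger_gap: 0.0134
```

>>> {"api": "step_arm", "payload": {"increments": [{"slide":[0,0,0],"roll":0},{"slide":[0,0,0],"roll":0},{"slide":[0,0,0],"roll":0},{"slide":[0,0,0],"roll":0},{"slide":[0,0,0],"roll":0}]}}

```text
time: 16.32
tcp_pos: [0.5469, -0.1982, 0.1354]
tcp_rot: [0.0, -0.168, 0.986, 0.0]
ft_force: [-0.6, 0.7, -2.9]
finger_gap: 0.0128
```

```bash
python3 goto.py .5459 -.1976 .1135 199.3;  python3 - <<'E'
from h import *
im,C=snap("wrist","w6"); np.save("w6T.npy",C[2])
cv2.imwrite("pics/w6b.png",cv2.resize(im[:330,130:430,::-1],None,fx=1.8,fy=1.8,interpolation=cv2.INTER_CUBIC))
E
```

```text
16.325 0.0128 [-0.6  0.7 -2.9] [ 0.5469 -0.1982  0.1354] -160.65 [-0.21  0.34  0.58  1.73 -0.2   1.14  2.34]
slide [0.08 0.09 2.19] roll 0.05
```

View pics/w6b.png

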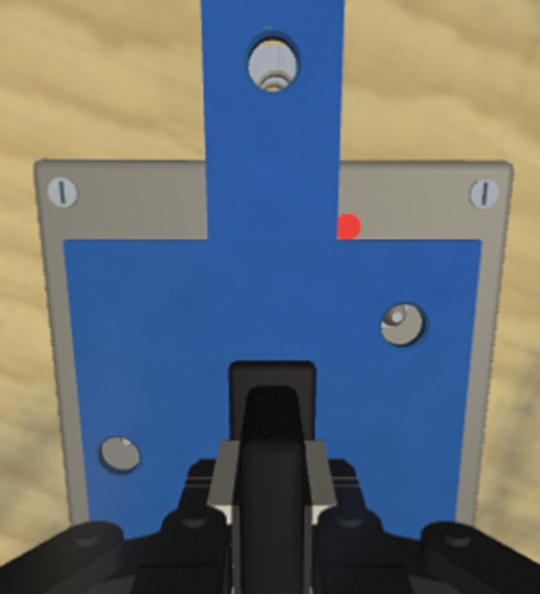

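Run:
```python
from h import *
c=bot.get_calibration("wrist"); C=(np.array(c["mtx"]),c["k1"],np.load("w6T.npy"))
cv=lambda a,b:(a/1.8+130,b/1.8)
T=pose(); e=np.array([.5440,-.1983]); y=.3365; Rm=np.array([[np.cos(y),-np.sin(y)],[np.sin(y),np.cos(y)]])
S=ST@Rm.T+e; p=proj(C,np.c_[S,[.11]*3]); print("pred tips crop",((p-[130,0])*1.8).round(0))
M=np.vstack([[-.1,0],ST[:2]])
for z in (.119,.121):
  w=unproj(C,[cv(273,61.5),cv(119.5,454),cv(403,324)],z); t,th,r=fit2(M,w); print(t,th,abs(r).max())
  s1=unproj(C,[cv(397,317)],.11)
  print("iso err est: stud1 vs model",(s1[0,:2]-S[1])*1000,"hole-stud1 tool",(T[:3,:3].T@np.r_[s1[0,:2]-w[2,:2],0]*1000).round(1))
  dy=y-th; d=t-T[:2,3]; cq,sq=np.cos(dy),np.sin(dy); t2=T[:2,3]+np.array([[cq,-sq],[sq,cq]])@d
  print("slide",(T[:3,:3].T@np.r_[e-t2,0]*1000).round(2),"roll",-np.degrees(dy))
```

```text
pred tips crop [[127. 440.]
 [396. 316.]
 [318. 548.]]
[ 0.54431219 -0.19811852] 0.3375093894773616 0.2734845872420233
iso err est: stud1 vs model [0.0904126  0.37673683] hole-stud1 tool [ 0.2  0.2 -0. ]
slide [ 0.36 -0.07 -0.  ] roll 0.05783375693773371
[ 0.54401888 -0.19819033] 0.3375093894773618 0.5510492732127004
iso err est: stud1 vs model [0.0904126  0.37673683] hole-stud1 tool [-0.2  0.7  0. ]
slide [ 0.06 -0.1  -0.  ] roll 0.05783375693774643
```

The studs line up with the holes to within about 0.5 mm, so I'm sliding the plate on.

>>> {"api": "step_arm", "payload": {"increments": [{"slide":[0,0,0.4],"roll":0},{"slide":[0,0,0.8],"roll":0},{"slide":[0,0,1.2],"roll":0},{"slide":[0,0,1.5],"roll":0},{"slide":[0,0,1.7],"roll":0}]}}

```text
time: 17.0
tcp_pos: [0.5468, -0.1982, 0.118]
tcp_rot: [-0.0, -0.168, 0.986, 0.0]
ft_force: [-0.9, 0.4, -2.4]
finger_gap: 0.0132
```

>>> {"api": "step_arm", "payload": {"increments": [{"slide":[0,0,0.15],"roll":0},{"slide":[0,0,0.3],"roll":0},{"slide":[0,0,0.45],"roll":0},{"slide":[0,0,0.45],"roll":0},{"slide":[0,0,0.45],"roll":0}]}}

```text
time: 17.62
tcp_pos: [0.5469, -0.1982, 0.1138]
tcp_rot: [0.0, -0.168, 0.986, 0.0]
ft_force: [-0.4, -0.3, -3.3]
finger_gap: 0.0133
```

>>> {"api": "step_arm", "payload": {"increments": [{"slide":[0,0,0.05],"roll":0},{"slide":[0,0,0.1],"roll":0},{"slide":[0,0,0.1],"roll":0},{"slide":[0,0,0.1],"roll":0},{"slide":[0,0,0.1],"roll":0}]}}

```text
time: 18.25
tcp_pos: [0.547, -0.1983, 0.1134]
tcp_rot: [0.0, -0.168, 0.986, 0.0]
ft_force: [-2.8, 0.3, 5.2]
finger_gap: 0.0129
```

Contact shows as +5 N at the expected height, so I release and rise.

>>> {"api": "step_arm", "payload": {"increments": [{"slide":[0,0,0],"roll":0},{"slide":[0,0,0],"roll":0},{"slide":[0,0,0],"roll":0},{"slide":[0,0,0],"roll":0},{"slide":[0,0,0],"roll":0}], "grip": 0}}

```text
time: 18.88
tcp_pos: [0.5469, -0.1983, 0.1127]
tcp_rot: [-0.0, -0.168, 0.986, 0.0]
ft_force: [0.4, -0.1, -0.0]
finger_gap: 0.0857
```

>>> {"api": "step_arm", "payload": {"increments": [{"slide":[0,0,-2],"roll":0},{"slide":[0,0,-5],"roll":0},{"slide":[0,0,-8],"roll":0},{"slide":[-4,0,-12],"roll":0},{"slide":[-8,0,-15],"roll":0}]}}

```text
time: 19.5
tcp_pos: [0.6234, -0.1716, 0.265]
tcp_rot: [0.001, -0.168, 0.986, -0.0]
ft_force: [0.4, -0.3, 0.4]
finger_gap: 0.0854
```

>>> {"api": "step_arm", "payload": {"increments": [{"slide":[0,0,0],"roll":0},{"slide":[0,0,0],"roll":0},{"slide":[0,0,0],"roll":0},{"slide":[0,0,0],"roll":0},{"slide":[0,0,0],"roll":0}]}}

```text
time: 20.12
tcp_pos: [0.622, -0.1719, 0.2627]
tcp_rot: [-0.0, -0.168, 0.986, 0.0]
ft_force: [-0.1, 0.3, -0.6]
finger_gap: 0.0858
```

Run:
```python
from h import *
im,C=snap("wrist","w7"); np.save("w7T.npy",C[2]); s=bot.state(); print(s["time"],s["tcp_pos"],s["ft_force"],s["finger_gap"])
uv=proj(C,[[.5440,-.1983,.099]])[0]; x,y=np.clip((uv-[100,130]).astype(int),0,None); print(uv,x,y)
cv2.imwrite("pics/w7c.png",cv2.resize(im[y:y+210,x:x+200,::-1],None,fx=2.8,fy=2.8,interpolation=cv2.INTER_CUBIC))
e=np.array([.5440,-.1983]); t=.3365; Rm=np.array([[np.cos(t),-np.sin(t)],[np.sin(t),np.cos(t)]])
P=np.vstack([[-.1,0],ST])@Rm.T+e; print("pred holes crop",((proj(C,np.c_[P,[.099]*4])-[x,y])*2.8).round(0))
```

```text
20.175 [ 0.62210284 -0.17187194  0.26272741] [ 0.1560139  -0.13997256 -0.59651591] 0.08549984507302417
[280.80405427  97.3168985 ] 180 0
pred holes crop [[283. -97.]
 [142. 285.]
 [399. 152.]
 [327. 406.]]
```

View pics/w7c.png

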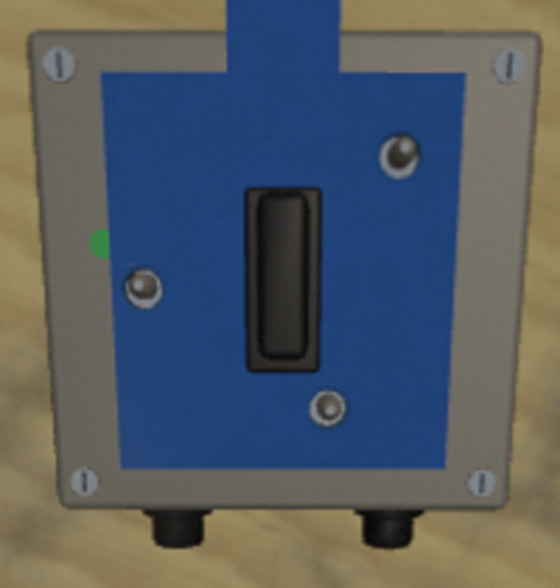

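All three pins stand through the plate's holes, about 1 mm from where they were predicted. I'll take one look through the tongue hole.

>>> {"api": "step_arm", "payload": {"increments": [{"slide":[4,0,0],"roll":0},{"slide":[8,0,0],"roll":0},{"slide":[8,0,0],"roll":0},{"slide":[8,0,0],"roll":0},{"slide":[8,0,0],"roll":0}]}}

```text
time: 20.8
tcp_pos: [0.5476, -0.1975, 0.2626]
tcp_rot: [-0.0, -0.169, 0.986, -0.0]
ft_force: [-0.2, 0.1, 0.2]
finger_gap: 0.0852
```

Run:
```python
from h import *
im,C=snap("wrist","w8")
e=np.array([.5440,-.1983]); t=.3365; p=np.r_[e-.1*np.array([np.cos(t),np.sin(t)]),.099]; uv=proj(C,[p])[0]; x,y=np.clip((uv-[80,60]).astype(int),0,None)
print("pred tongue hole crop",(uv-[x,y])*4); cv2.imwrite("pics/w8c.png",cv2.resize(im[y:y+140,x:x+160,::-1],None,fx=4,fy=4,interpolation=cv2.INTER_CUBIC))
D=cam("top"); bot.capture("top")
for n in ["the_tape_measure","the_pliers","black_tape"]: print(n,[m["extent"] for m in bot.masks_of("top",n)[:1]])
```

```text
pred tongue hole crop [322.53657739 242.22101663]
the_tape_measure [[234.2, 139.4, 265.2, 161.7]]
the_pliers [[302.5, 128.6, 348.8, 186.7]]
black_tape [[270.1, 283.6, 296.2, 309.2]]
```

View pics/w8c.png

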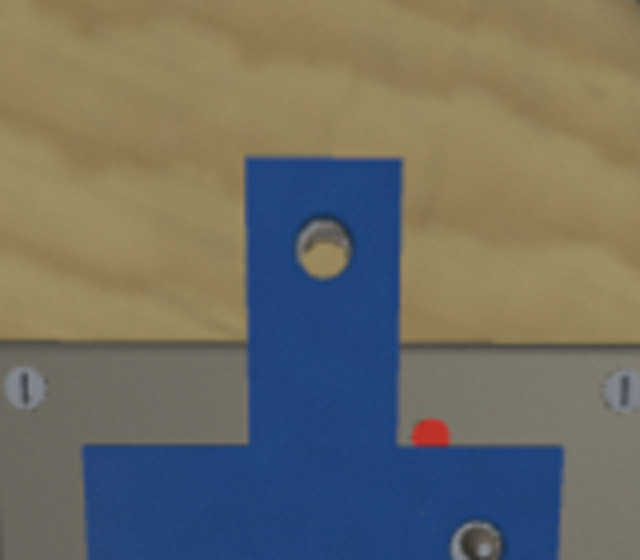

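The tongue hole is at (324,247) against (322,242) predicted, about 1 mm off. The bench shows through all three stacked holes, and the bystanders haven't moved. Handing in.

```bash
python3 -c "
from plant import bot
print(bot.job_done(), bot.state()['time'])"
```

```text
the job is handed in; nothing more can be done
the job is handed in; nothing more can be done
```

The isolator is locked out and the job is handed in, a little after 20.8 s on the robot's clock. I swung the red handle from about 0.92 rad to off, then turned the blue plate, set it on the three studs and let go.

- **Handle:** the wrist camera read it within about 0.005 rad of off after the swing. I did not measure its angle again once the plate was on.
- **Plate seating:** it touched down with a change of about 8 N at the expected height. All three pins stand through its holes, which lie about 1 mm from where I predicted.
- **Tongue:** its hole is about 1 mm from the predicted spot over the ear, and the bench shows through the stacked holes.
- **Release and bystanders:** the gripper is open and well clear. The tape measure, pliers and black tape are where they started, to within about 2 pixels in the top view.

My first plate measurement, taken while the arm was still settling, was about 2 mm off. I measured it again before gripping, and no other check disagreed or failed.

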